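# Fetch the sugar caddy from under the wire rack with a drag hook

### The arm

A 6-joint arm with a two-finger parallel gripper is mounted at the origin on the work surface. World frame = base frame: x ahead of the robot, y to its left, z up, the work surface at z = 0. Lengths are in m, angles in rad, forces in N, time in s.
With the tool pointing down it reaches from about 0.375 to 0.9 m from the base axis. Payload 3.1 kg.
Tool frame: the origin (TCP) lies on the centre line of the jaws, within the pads' length; the fingertips stand 8 mm ahead of it and the grasp point (between the pads) lies 11 mm behind it; z points along the fingers, y is the line along which they close (so a half turn about z gives the same grasp; the last joint's range is limited). The gripper opens to 85 mm and grips with 20 to 120 N. Pads are 22 mm wide; open, the fingers measure 114 mm over their backs; the gripper's body (76 mm by 85 mm) begins 54 mm behind the grasp point. The pads swing forward as they close: fully open they stand 13 mm farther back than shut.
Start: joints at [1.143, 0.527, 1.433, -0, 1.181, -0.178], TCP at [0.154, 0.606, 0.239] pointing down, gripper open.
Joint ranges: [-3.08, 3.08], [-0.75, 2.2], [0.22, 2.44], [-1.43, 4.57], [0, 2.65], [-2.85, 2.85]. Speed limits (rad/s): [2.79, 2.79, 3.14, 3.14, 3.14, 3.14].

### API

Orientations are given as a unit quaternion [x, y, z, w].
In Python, from station import * gives the robot as it stands.
- The arm moves only by the tool play_rows, never from a script. Its argument "rows" is a list of rows, each a list of 3 entries, a list of its own where there are three numbers: the turn, a rotation vector about the tool's x, y, z in degrees, then the shift along the tool's x, y, z in mm, then the closure, from 0 (fully open) to 1 (shut). In form: [[[ax, ay, az], [dx, dy, dz], jaw], ...]. A call has 1 to 12 rows; each row shifts and turns the commanded pose from where the row before left it, along the tool's axes as they then stand; what a row does not reach is not made up. A row lasts 1/12 s, in which the tool goes at most 41.7 mm and 7.16 degrees, less where a joint would pass 70% of its speed; a pose out of reach is approached as far as the arm can. A call with a gripper value outside its range is refused whole. The fingers move at their own pace and stop on an object; "grip_force" is the grip in N (left out, the last holds). Time passes only in rows, so rows that do not move let the fingers close. It gives the time, the measured TCP pose, the force, the opening and the grip force at its end, in the units of the state.
- sense(): the state, without advancing time (a new reading comes with each control period).
- snapshot(name): name is "scene" or "top" or "wrist"; returns (picture, depth): 420x560x3 uint8, red, green, blue; 420x560 float32, m along the optical axis (not along the pixel's ray), 0 where there is no reading.
- get_calibration(name): a dict with "vfov" (degrees; the focal length in pixels is half the picture's height over the tangent of half this angle, whatever the lens; pixels are square), "cx", "cy" (the principal point, pixels), "xyz" and "attitude" of the camera in the world. Camera axes: x right, y down, z forward; pixel columns grow to the right and rows downward; lengths in m; the calibration is good to about 2 mm. The wrist camera is an equidistant fisheye: a pixel r from the principal point sees the ray r / f radians off the axis. A picture is of the moment at which its call begins: read the wrist's pose just before it. get_calibration takes no time and is no camera call; for the wrist camera it gives the pose at the moment of the call.
- sign_off(): hands the job in; it is judged then, once.
The state is a dict: "t": time; "q": joint angles; "qd": joint speeds; "tau": joint torques, N m; "tcp_pos": TCP position; "tool_rot": TCP orientation; "force": force on the tool from outside, world axes, zero at the start; "ft_torque": the same for the moment, N m; "finger_gap": opening from 0.0 (shut) to 1.0 (fully open); "gripper_force": force on a finger pad.
Only numpy, scipy, OpenCV 4.12 (cv2) and the standard library are available. Lean on these libraries where they do the work, as an engineer would, in place of code of your own. Each camera call takes 0.05 s, during which the arm holds its last target. There are 200 camera calls.

### The job

The yellow sugar caddy stands too far under the wire rack for a hand: draw the drag hook out of its holster by its shank, lay it down free on the table, take it again by its orange handle, put its blade over the caddy's near wall and gently drag the caddy along the table until it stands wholly clear of the rack. Lay the hook down on the open table again, flat on its handle and off the cork mat, then lift the caddy by its middle grip and set it down gently, square in the middle of the cork mat. Keep the caddy upright, do not touch it with the fingers until it is clear of the rack, and leave the two loose mugs and the milk bottle where they stand.

Things in the scene. Friction and masses are not known exactly. Their poses are not given: they have to be found in the camera images.
- hook: Drag hook, 198 mm long, 130 g. Origin: under the middle of its orange handle, on the underside; z up, y along the tool to the blade. Handle 24 wide (x), 90 long (y -45 to 45), 30 mm tall, flat below: it stands stably on it, blade down. At y 44 to 54 a blue steel neck rises to a 10 mm square shank, y 44 to 147, z 45 to 55, with the blade at its end. Starts with the handle in the holster.
- hook_blade (a point): Centre of the lower edge of the hook's flat blue blade, at (0, 150, 10) mm of the hook; axes as the hook. The blade is 40 mm wide (x), 6 mm thick (y), and reaches from here 45 mm up to the top of the shank. Neck, shank and blade stick out of the holster.
- holster: Grey fixed box, 46 x 113 x 46 mm, a floorless tunnel for the hook's handle: inside 34 wide, 40 mm high, open at its +y end. Origin: on the table, at the middle of the handle's place; y points out of the mouth, which lies at y = +48 mm. The handle starts within 10 mm of the origin with about 5 mm of side play and slides out along y.
- rack: Wire rack fixed on the table, 360 (x) x 260 (y) x 155 mm high, chrome wires of 5 to 8 mm; stacked white mugs (up to 125 mm more) fixed on its +y half. Origin: on the table below its centre. Legs at the four corners only; its open long front is the -y side, at y = -130 mm. Underside of the top wires 145 mm above the table.
- caddy: Yellow open caddy, 150 (x) x 120 (y), walls 60 high and 5 mm thick, about 360 g (varies), slides on the table. Origin: centre of underside. A middle wall along x at y = 0 (5 mm) makes two compartments, |y| 2.5 to 55 mm, filled with sugar sticks to 25 mm above the underside at most. Starts under the rack, its -y wall facing the rack's open front, 45 to 70 mm inside it.
- caddy_grip (a point): Centre of the caddy's grip bar over the middle wall: 80 mm long (x), 16 mm thick (y), z 76 to 100 mm above the caddy's underside; under it, two short struts and a gap of about 15 mm; axes as the caddy.
- mat: Cork mat fixed on the table, 190 (x) x 150 (y) x 3 mm. Origin: centre of its underside.
- mug_a: White mug, 76 mm across, 80 mm tall, loose bystander; origin centre of underside.
- mug_b: White mug like the other, loose bystander; origin centre of underside.
- milk: White milk bottle with blue cap, 68 mm across, 190 mm tall, loose bystander; origin centre of underside.
There are look-alikes about, which are no part of the job. What is shaped like the hook but turquoise is not meant.

How it is judged:
By the outcome, as a careful person would: the job done as asked, in the order asked, and still so for the second after the job is handed in, with the robot touching nothing.
It also fails if it takes over 72 s, if anything falls off the work surface, if the arm or the gripper's body presses on something with over 40 N, if the wrist force passes 120 N, or if a joint passes its speed limit or range.

## Working session

There is one attempt and no reset: what is moved stays moved. The work goes in short steps, Python scripts to look and compute and a tool call to move; the robot and the scene stay as the last step left them, time stands still between calls to the robot, and variables do not carry over. Pictures are saved under pics/ and viewed, at most 10 in all, crops included, and the job is handed in when it is done.

Besides the shell and the picture viewer there is one more tool, called by a JSON object that holds its "method" and its "body", one argument or row to a line. play_rows: Moves the arm, as the interface text tells. Its arguments: {"type":"object","properties":{"rows":{"type":"array","items":{"type":"array"}},"grip_force":{"type":"number"}},"required":["rows"]}

```bash
ls; mkdir -p pics
cat > h.py <<'E'
from station import *
import numpy as np, cv2
from scipy.spatial.transform import Rotation as R
def cal(n):
    c=get_calibration(n); a=np.array(c["attitude"],float)
    M=R.from_quat(a).as_matrix() if a.size==4 else a.reshape(3,3)
    return c,M
def cloud(n,depth):
    c,M=cal(n); h,w=depth.shape; f=h/2/np.tan(np.radians(c["vfov"]/2))
    u,v=np.meshgrid(np.arange(w),np.arange(h)); x=u-c["cx"];y=v-c["cy"]
    if n=="wrist":
        r=np.hypot(x,y)+1e-9; t=r/f; k=np.tan(np.minimum(t,1.5))/r; x=x*k;y=y*k
    else: x=x/f;y=y/f
    P=np.stack([x*depth,y*depth,depth],-1)@M.T+np.array(c["xyz"])
    P[depth==0]=np.nan
    return P
def save(n,im): cv2.imwrite("pics/"+n+".png",im[:,:,::-1])
def shot(n,name):
    im,d=snapshot(n); im=np.array(im); P=cloud(n,np.array(d)); save(name,im); np.savez("/tmp/"+name,im=im,P=P); return im,P
E
python3 - <<'E'
from h import *
s=sense(); print({k:np.round(v,3) for k,v in s.items()})
for n in("top","scene","wrist"): print(n,get_calibration(n)); shot(n,n+"0")
E
```

```text
pics
{'t': np.float64(0.0), 'q': array([ 1.143,  0.528,  1.434, -0.   ,  1.181, -0.178]), 'qd': array([ 0.002,  0.001,  0.   ,  0.002,  0.   , -0.002]), 'tau': array([-1.0000e-03, -4.4235e+01, -1.7802e+01, -0.0000e+00,  8.0000e-03,
       -0.0000e+00]), 'tcp_pos': array([0.154, 0.605, 0.238]), 'tool_rot': array([ 0.125,  0.992, -0.001, -0.   ]), 'force': array([ 0.381,  0.636, -0.574]), 'ft_torque': array([ 0.042,  0.018, -0.012]), 'gripper_force': np.float64(0.0), 'finger_gap': np.float64(1.0)}
top {'vfov': 52.393681917467546, 'cx': 282.47552596214285, 'cy': 207.1483993906461, 'xyz': array([ 0.50419182, -0.0546197 ,  1.12948707]), 'attitude': array([ 0.71419388, -0.69928669,  0.0102733 , -0.02863026])}
scene {'vfov': 54.65802820592338, 'cx': 282.4416760683232, 'cy': 210.63211802683506, 'xyz': array([ 1.06655001, -0.26277941,  0.79477725]), 'attitude': array([ 0.79696641,  0.50918001, -0.17369123, -0.27461175])}
wrist {'vfov': 65.70646984690485, 'cx': 283.7813062094386, 'cy': 210.80925669171373, 'xyz': array([0.0812338 , 0.62335878, 0.37251814]), 'attitude': array([0.78068939, 0.60679352, 0.09105856, 0.11846535])}
```

View pics/top0.png

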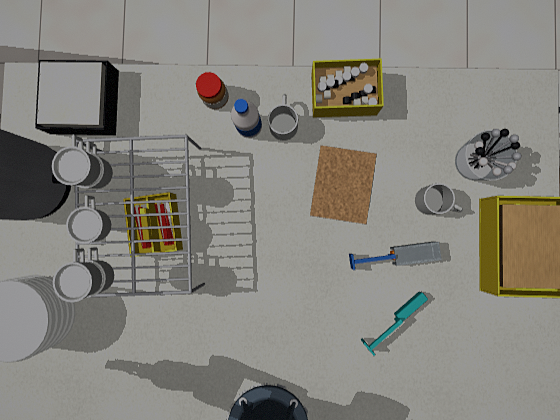

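View pics/scene0.png

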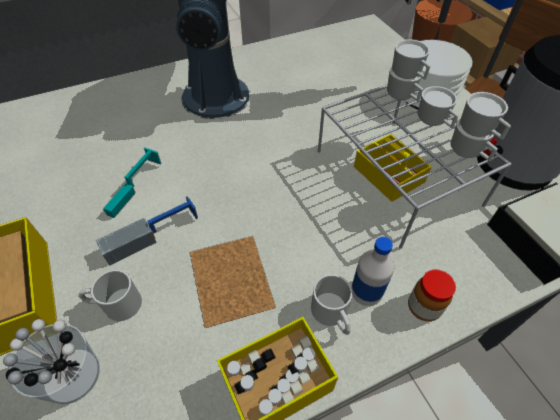

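The top view shows rack (75-190, 135-297), caddy (125-182, 193-255), mat corners (320,146), (377,153), (369,223), (310,216), the hook's blade (351,262), shank to (395,257) and holster (390-442, 242-266). The turquoise decoy is at (395,325), and there are mugs at (283,121) and (437,199) and milk at (245,115).

```bash
cat > m.py <<'E'
from h import *
def rect(P,m,lab,zr=None):
    p=P[m]; p=p[~np.isnan(p[:,0])]
    if zr: p=p[(p[:,2]>zr[0])&(p[:,2]<zr[1])]
    r=cv2.minAreaRect((p[:,:2]*1000).astype(np.float32)); print(lab,len(p),"c",np.round(r[0],1),"size",np.round(r[1],1),"ang",round(r[2],1),"z",np.round(np.percentile(p[:,2],[5,50,95])*1000,1))
    return p
E
python3 - <<'E'
from m import *
d=np.load("/tmp/top0.npz"); im=d["im"];P=d["P"]; hsv=cv2.cvtColor(im,cv2.COLOR_RGB2HSV); H,S,V=[hsv[...,i].astype(int) for i in range(3)]
def box(u0,u1,v0,v1):
    m=np.zeros(H.shape,bool); m[v0:v1,u0:u1]=1; return m
rect(P,(H>5)&(H<25)&(S>80)&box(305,382,140,230),"mat",(-.01,.01))
blue=(H>100)&(H<125)&(S>120)&box(340,400,245,275)
p=rect(P,blue,"blue"); 
b=P[blue]; b=b[(b[:,2]>.035)]; print("blue pts y range",b[:,1].min(),b[:,1].max())
for lo in np.arange(b[:,1].min(),b[:,1].max(),.01):
    q=b[(b[:,1]>=lo)&(b[:,1]<lo+.01)]
    if len(q): print(np.round(lo,3),len(q),np.round(np.median(q,0),4),np.round(np.ptp(q[:,0]),3))
g=box(385,446,238,270)&(P[...,2]>.035)&(P[...,2]<.055)&~blue
rect(P,g,"holster")
yel=(H>22)&(H<32)&(S>150)&box(120,186,188,258)
rect(P,yel,"caddy",(.05,.07)); rect(P,yel,"caddy all",(.03,.11)); rect(P,yel,"grip",(.085,.11))
rk=box(60,200,130,302)&(P[...,2]>.14)&(P[...,2]<.162)
rect(P,rk,"rack")
for n,bx in dict(mugA=(262,300,98,140),mugB=(412,462,180,220),milk=(228,262,95,140)).items():
    m=box(*bx)&(P[...,2]>.06); rect(P,m,n)
print(P[410,265],P[262,351])
E
```

```text
mat 4004 c [ 630.6 -183.4] size [149.8 189. ] ang 82.3 z [-0.4  3.2  6.6]
blue 227 c [ 431.7 -254.5] size [ 37.1 111.4] ang 1.1 z [28.4 54.5 57.9]
blue pts y range -0.309834865279189 -0.19865274385705003
-0.31 19 [ 0.4469 -0.3056  0.0541] 0.009
-0.3 16 [ 0.4454 -0.2955  0.0538] 0.008
-0.29 14 [ 0.444  -0.285   0.0556] 0.008
-0.28 15 [ 0.4416 -0.2759  0.0559] 0.008
-0.27 14 [ 0.441  -0.265   0.0542] 0.008
-0.26 14 [ 0.4384 -0.2569  0.0553] 0.008
-0.25 16 [ 0.4369 -0.2448  0.055 ] 0.008
-0.24 13 [ 0.4356 -0.2369  0.0536] 0.008
-0.23 18 [ 0.4349 -0.2247  0.0555] 0.008
-0.22 14 [ 0.4324 -0.215   0.0554] 0.009
-0.21 48 [ 0.4294 -0.2046  0.0547] 0.037
-0.2 8 [ 0.4441 -0.1995  0.0497] 0.009
holster 852 c [ 452.1 -356. ] size [ 46.3 135.9] ang 8.9 z [42.5 45.9 49.4]
caddy 440 c [513.  308.8] size [148.2 121.3] ang 9.5 z [51.4 59.4 63.3]
caddy all 918 c [513.3 308.6] size [147.7 122.8] ang 8.8 z [ 33.7  58.9 100.8]
grip 185 c [514.1 307.5] size [75.2 15.6] ang 10.3 z [ 87.6  99.4 102.4]
rack 3914 c [531.5 319.3] size [368.5 268.8] ang 3.5 z [150.5 154.  157.2]
mugA 274 c [785.5 -18.7] size [86.2 74. ] ang 34.7 z [61.9 77.2 82.5]
mugB 336 c [ 593.1 -417.2] size [74.6 94.1] ang 10.4 z [62.2 76.4 82.5]
milk 785 c [778.  68.] size [60.8 67.5] ang 25.8 z [ 75.3 130.6 191.2]
[0.0693431  0.00510974 0.07143447] [ 0.42914605 -0.20085262  0.04850955]
```

{"method": "play_rows", "body": {
  "rows": [
    [[0,0,0],[0,0,-40],0],
    [[0,0,0],[0,0,-40],0],
    [[0,0,0],[0,0,-40],0],
    [[0,0,0],[0,0,-40],0],
    [[0,0,0],[-31,-23,0],0],
    [[0,0,0],[-31,-23,0],0],
    [[0,0,0],[-31,-23,0],0],
    [[0,0,0],[-31,-23,0],0],
    [[0,0,0],[-31,-23,0],0],
    [[0,0,0],[-31,-23,0],0],
    [[0,0,0],[-31,-23,0],0],
    [[0,0,0],[-31,-23,0],0]
  ]
}}

```text
t: 1.15
tcp_pos: [0.3498, 0.3643, 0.3991]
tool_rot: [0.124, 0.992, -0.0, -0.0]
force: [0.4, 1.0, -0.4]
finger_gap: 0.998
gripper_force: 0.0
```

```bash
cat >> h.py <<'E'
def go(x,y,z,yaw):
    "print yaw turn and then shift in tool axes (after the turn) to a tool-down pose; yaw = world angle of tool y, mod 180; lengths mm"
    s=sense(); r=R.from_quat(s["tool_rot"]); M=r.as_matrix(); p=np.array(s["tcp_pos"])*1000
    cur=np.degrees(np.arctan2(M[1,1],M[0,1])); d=(yaw-cur+90)%180-90
    b=np.radians(cur+d); ty=np.array([np.cos(b),np.sin(b),0]); tz=np.array([0,0,-1.]); T=np.stack([np.cross(ty,tz),ty,tz],1)
    rv=R.from_matrix(M.T@T).as_rotvec(degrees=True)
    dl=np.array([x,y,z])-p
    print("t",round(float(s["t"]),2),"tcp",np.round(p,1),"yaw",round(cur,2),"| turn",np.round(rv,2),"shift before-turn axes",np.round(M.T@dl,1),"after-turn axes",np.round(T.T@dl,1),"F",np.round(s["force"],1),"gap",round(float(s["finger_gap"]),3))
E
python3 -c "
from h import *
go(440.6,-266,150,9.1)"
```

```text
t 1.15 tcp [349.8 364.3 399.1] yaw 75.7 | turn [-3.00e-02 -1.00e-02  6.66e+01] shift before-turn axes [-243.7 -588.3  249.2] after-turn axes [-636.7  -10.   249.1] F [ 0.4  1.  -0.4] gap 0.998
```

{"method": "play_rows", "body": {
  "rows": [
    [[0,0,6.66],[0,0,0],0],
    [[0,0,6.66],[0,0,0],0],
    [[0,0,6.66],[0,0,0],0],
    [[0,0,6.66],[0,0,0],0],
    [[0,0,6.66],[0,0,0],0],
    [[0,0,6.66],[0,0,0],0],
    [[0,0,6.66],[0,0,0],0],
    [[0,0,6.66],[0,0,0],0],
    [[0,0,6.66],[0,0,0],0],
    [[0,0,6.66],[0,0,0],0],
    [[0,0,0],[-39,-0.6,0],0.4],
    [[0,0,0],[-39,-0.6,0],0.4]
  ]
}}

```text
t: 2.15
tcp_pos: [0.36, 0.289, 0.3987]
tool_rot: [0.647, 0.762, -0.0, -0.0]
force: [0.6, -0.6, -0.2]
finger_gap: 0.747
gripper_force: 0.0
```

{"method": "play_rows", "body": {
  "rows": [
    [[0,0,0],[-39,-0.6,0],0.4],
    [[0,0,0],[-39,-0.6,0],0.4],
    [[0,0,0],[-39,-0.6,0],0.4],
    [[0,0,0],[-39,-0.6,0],0.4],
    [[0,0,0],[-39,-0.6,0],0.4],
    [[0,0,0],[-39,-0.6,15],0.4],
    [[0,0,0],[-38,-0.6,15],0.4],
    [[0,0,0],[-38,-0.6,15],0.4],
    [[0,0,0],[-38,-0.6,15],0.4],
    [[0,0,0],[-38,-0.6,15],0.4],
    [[0,0,0],[-38,-0.6,15],0.4],
    [[0,0,0],[-38,-0.6,15],0.4]
  ]
}}

```text
t: 3.15
tcp_pos: [0.4259, -0.1703, 0.2936]
tool_rot: [0.649, 0.761, 0.0, -0.0]
force: [1.3, 0.2, -0.2]
finger_gap: 0.6
gripper_force: 0.0
```

```bash
python3 -c "
from h import *
go(440.6,-266,150,9.1)"
```

```text
t 3.15 tcp [ 425.9 -170.3  293.6] yaw 9.05 | turn [ 0.01 -0.01 -0.05] shift before-turn axes [-96.9  -0.6 143.6] after-turn axes [-96.9  -0.6 143.6] F [ 1.3  0.2 -0.2] gap 0.6
```

{"method": "play_rows", "body": {
  "rows": [
    [[0,0,0],[-32,-0.2,35],0.4],
    [[0,0,0],[-32,-0.2,35],0.4],
    [[0,0,0],[-33,-0.2,35],0.4],
    [[0,0,0],[0,0,0],0.4]
  ]
}}

```text
t: 3.48
tcp_pos: [0.4378, -0.2556, 0.196]
tool_rot: [0.65, 0.76, -0.0, -0.004]
force: [0.6, 0.4, 0.1]
finger_gap: 0.604
gripper_force: 0.0
```

Run:
```python
from m import *
im,P=shot("wrist","w1"); go(440.6,-266,150,9.1)
hsv=cv2.cvtColor(im,cv2.COLOR_RGB2HSV); H,S,V=[hsv[...,i].astype(int) for i in range(3)]
b=P[(H>100)&(H<128)&(S>110)]; b=b[(b[:,2]>.045)&(b[:,2]<.065)&(b[:,0]<.5)&(b[:,0]>.38)&(b[:,1]<-.15)]
c=np.array([.454,-.35]);t=np.radians(9.1);ey=np.array([-np.sin(t),np.cos(t)]);ex=np.array([np.cos(t),np.sin(t)])
L=np.c_[(b[:,:2]-c)@ex,(b[:,:2]-c)@ey]*1000
for lo in range(30,170,10):
    q=L[(L[:,1]>=lo)&(L[:,1]<lo+10)]
    if len(q):print(lo,len(q),np.round([q[:,0].min(),np.median(q[:,0]),q[:,0].max()],1))
print(L[:,1].min(),L[:,1].max(), np.median(b[:,2]))
```

```text
t 3.53 tcp [ 437.7 -253.5  198.4] yaw 8.88 | turn [-0.29 -0.36 -0.22] shift before-turn axes [-13.1   1.1  48.4] after-turn axes [-12.8   0.8  48.4] F [0.3 1.1 0.9] gap 0.599
40 81 [-6.3 -0.5  4.2]
50 100 [-5.1 -0.5  3.2]
60 100 [-5.1 -1.4  3.2]
70 108 [-5.  -0.9  3.2]
80 102 [-4.9 -0.4  3.2]
90 112 [-4.8 -0.8  3.1]
100 110 [-4.8 -0.4  3.1]
110 126 [-4.7 -0.3  4. ]
120 128 [-5.5 -0.3  4. ]
130 143 [-5.4 -0.3  4. ]
140 292 [-19.8  -1.1  18.5]
150 89 [-19.7  -1.1  17.6]
40.657968164513576 151.4854738804856 0.05680223358128356
```

View pics/w1.png

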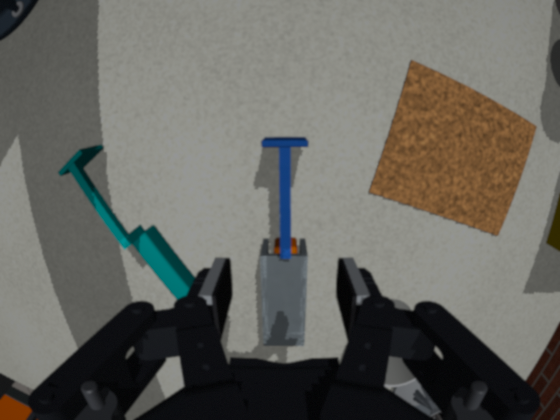

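The wrist view shows the blue shank (285,145-258), the blade at (285,142), the holster mouth at about (283,245), and the decoy to the left. The hook pose agrees with the top view within 2 mm.

{"method": "play_rows", "body": {
  "rows": [
    [[0,0,0],[-7,0.4,40],0.4],
    [[0,0,0],[-7,0.4,40],0.4],
    [[0,0,0],[0,0,35],0.5],
    [[0,0,0],[0,0,24],0.5],
    [[0,0,0],[0,0,10],0.5],
    [[0,0,0],[0,0,0],0.5],
    [[0,0,0],[0,0,0],0.5]
  ]
}}

```text
t: 4.12
tcp_pos: [0.4428, -0.2659, 0.0547]
tool_rot: [0.649, 0.761, -0.0, 0.001]
force: [0.8, -0.2, -0.5]
finger_gap: 0.499
gripper_force: 0.0
```

```bash
python3 -c "
from h import *
go(440.,-267,39,9.1)"
```

```text
t 4.12 tcp [ 442.8 -265.9   54.7] yaw 9.13 | turn [0.05 0.06 0.03] shift before-turn axes [-0.7 -2.9 15.7] after-turn axes [-0.7 -2.9 15.7] F [ 0.8 -0.2 -0.5] gap 0.499
```

{"method": "play_rows", "body": {
  "rows": [
    [[0,0,0],[-0.7,-2.9,10],0.5],
    [[0,0,0],[0,0,6],0.5],
    [[0,0,0],[0,0,0],0.9],
    [[0,0,0],[0,0,0],1],
    [[0,0,0],[0,0,0],1],
    [[0,0,0],[0,0,0],1],
    [[0,0,0],[0,0,0],1],
    [[0,0,0],[0,0,0],1]
  ],
  "grip_force": 50
}}

```text
t: 4.78
tcp_pos: [0.4398, -0.2671, 0.0383]
tool_rot: [0.649, 0.761, 0.0, 0.001]
force: [0.8, 1.9, 5.9]
finger_gap: 0.102
gripper_force: 50.5
```

```bash
python3 -c "
from h import *
go(440.,-267,39,9.1); print(sense()['gripper_force'])"
```

```text
t 4.78 tcp [ 439.8 -267.1   38.3] yaw 9.09 | turn [ 0.05  0.05 -0.01] shift before-turn axes [ 0.1  0.2 -0.7] after-turn axes [ 0.1  0.2 -0.7] F [0.8 1.9 5.9] gap 0.102
50.51829814910889
```

{"method": "play_rows", "body": {
  "rows": [
    [[0,0,0],[0,0,-2],1],
    [[0,0,0],[4,0,0],1],
    [[0,0,0],[10,0,0],1],
    [[0,0,0],[15,0,0],1],
    [[0,0,0],[15,0,0],1],
    [[0,0,0],[15,0,0],1],
    [[0,0,0],[20,0,0],1],
    [[0,0,0],[20,0,0],1],
    [[0,0,0],[20,0,0],1],
    [[0,0,0],[20,0,0],1],
    [[0,0,0],[12,0,0],1],
    [[0,0,0],[5,0,0],1]
  ]
}}

```text
t: 5.78
tcp_pos: [0.413, -0.11, 0.0396]
tool_rot: [0.648, 0.762, -0.0, -0.002]
force: [-0.6, -0.3, -1.1]
finger_gap: 0.108
gripper_force: 49.6
```

{"method": "play_rows", "body": {
  "rows": [
    [[0,0,0],[0,0,0],1],
    [[0,0,0],[0,0,0.5],1],
    [[0,0,0],[0,0,0.5],1],
    [[0,0,0],[0,0,0],1]
  ]
}}

```text
t: 6.12
tcp_pos: [0.4154, -0.1138, 0.0387]
tool_rot: [0.649, 0.761, 0.0, 0.001]
force: [0.9, 2.9, 2.3]
finger_gap: 0.104
gripper_force: 50.1
```

```bash
python3 -c "
from h import *
go(416,-119,38,9.1); print(sense()['gripper_force'])
im,P=shot('top','t1'); cv2.imwrite('pics/t1c.png',cv2.resize(im[180:360,280:520,::-1],None,fx=3,fy=3))"
```

```text
t 6.12 tcp [ 415.4 -113.8   38.7] yaw 9.02 | turn [ 0.06  0.04 -0.08] shift before-turn axes [-5.2 -0.2  0.7] after-turn axes [-5.2 -0.2  0.7] F [0.9 2.9 2.3] gap 0.104
50.12024402618408
```

View pics/t1c.png

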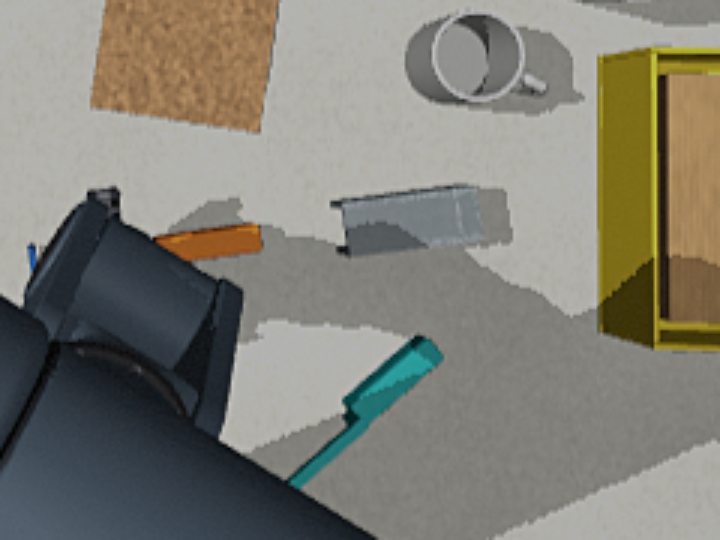

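The hook lies free of the holster: its orange handle, at (160-260, 240) in the crop, is well clear of the mouth at (340,225).

{"method": "play_rows", "body": {
  "rows": [
    [[0,0,0],[0,0,0],0.8],
    [[0,0,0],[0,0,0],0.6],
    [[0,0,0],[0,0,0],0.5],
    [[0,0,0],[0,0,-8],0.5],
    [[0,0,0],[0,0,-25],0.45],
    [[0,0,0],[0,0,-35],0.4],
    [[0,0,0],[-20,0,-15],0.4],
    [[0,0,0],[-35,0,0],0.4],
    [[0,0,0],[-30,0,0],0.4],
    [[0,0,0],[-12,0,0],0.4],
    [[0,0,0],[0,0,0],0.4],
    [[0,0,0],[0,0,0],0.4]
  ]
}}

```text
t: 7.17
tcp_pos: [0.4292, -0.2083, 0.1215]
tool_rot: [0.649, 0.76, 0.0, -0.001]
force: [0.4, 0.4, -0.1]
finger_gap: 0.599
gripper_force: 0.0
```

Run:
```python
from m import *
im,P=shot("wrist","w2"); go(431.2,-212.5,13,9.1)
hsv=cv2.cvtColor(im,cv2.COLOR_RGB2HSV); H,S,V=[hsv[...,i].astype(int) for i in range(3)]
near=(P[...,0]>.35)&(P[...,0]<.5)&(P[...,1]>-.3)&(P[...,1]<0)
rect(P,(H>100)&(H<128)&(S>110)&near&(P[...,2]>.04),"blue",(.04,.07))
rect(P,(H>5)&(H<18)&(S>180)&near&(P[...,2]>.02),"orange",(.024,.036))
b=P[(H>100)&(H<128)&(S>110)&near&(P[...,2]>.045)]
o=P[(H>5)&(H<18)&(S>180)&near&(P[...,2]>.025)&(P[...,2]<.036)]
sh=b[np.abs((b[:,:2]-[.4154,-.1138])@[.987,.158])<.008]
v=np.linalg.svd(sh[:,:2]-sh[:,:2].mean(0),full_matrices=False)[2][0]; print("shank dir",np.degrees(np.arctan2(*v[::-1])),"mean",sh.mean(0),"orange mean",o.mean(0))
```

```text
t 7.22 tcp [ 428.7 -207.3  121.2] yaw 9.06 | turn [-0.12 -0.16 -0.04] shift before-turn axes [ -5.8   1.9 108.2] after-turn axes [ -5.5   1.6 108.2] F [ 0.1  0.6 -1.3] gap 0.598
blue 2408 c [ 413.6 -107.9] size [ 9.9 96.7] ang 9.1 z [53.1 54.3 55.5]
orange 3411 c [ 428.5 -198.5] size [22.4 88.5] ang 9.3 z [27.9 29.1 30.2]
shank dir 99.66521480124537 mean [ 0.41426129 -0.11019169  0.05680522] orange mean [ 0.42831405 -0.19730719  0.02908274]
```

{"method": "play_rows", "body": {
  "rows": [
    [[0,0,0],[-3,1.7,25],0.4],
    [[0,0,0],[0,0,30],0.4],
    [[0,0,0],[0,0,30],0.4],
    [[0,0,0],[0,0,14],0.4],
    [[0,0,0],[0,0,6],0.4],
    [[0,0,0],[0,0,0],0.4],
    [[0,0,0],[0,0,0],0.4]
  ]
}}

```text
t: 7.8
tcp_pos: [0.4319, -0.2104, 0.0167]
tool_rot: [0.648, 0.761, 0.0, -0.001]
force: [-0.4, 0.5, 0.6]
finger_gap: 0.592
gripper_force: 0.0
```

```bash
python3 -c "
from h import *
go(430.4,-210.3,14,9.2)"
```

```text
t 7.8 tcp [ 431.9 -210.4   16.7] yaw 9.15 | turn [-0.05 -0.06 -0.05] shift before-turn axes [ 0.4 -1.5  2.7] after-turn axes [ 0.4 -1.5  2.7] F [-0.4  0.5  0.6] gap 0.592
```

{"method": "play_rows", "body": {
  "rows": [
    [[0,0,0],[0,-1.5,2],0.5],
    [[0,0,0],[0,0,0],0.9],
    [[0,0,0],[0,0,0],1],
    [[0,0,0],[0,0,0],1],
    [[0,0,0],[0,0,0],1],
    [[0,0,0],[0,0,0],1]
  ],
  "grip_force": 70
}}

```text
t: 8.3
tcp_pos: [0.431, -0.2119, 0.0157]
tool_rot: [0.649, 0.761, 0.0, 0.001]
force: [0.5, 1.1, 5.9]
finger_gap: 0.262
gripper_force: 69.3
```

```bash
python3 -c "
from h import *
go(430.4,-210.3,14,9.2);print(sense()['gripper_force'])"
```

```text
t 8.3 tcp [ 431.  -211.9   15.7] yaw 9.08 | turn [ 0.06  0.06 -0.12] shift before-turn axes [ 1.7 -0.4  1.7] after-turn axes [ 1.7 -0.4  1.7] F [0.5 1.1 5.9] gap 0.262
69.25416827201843
```

{"method": "play_rows", "body": {
  "rows": [
    [[0,0,0],[0,0,0],0.7],
    [[0,0,0],[0,0,0],0.5],
    [[0,0,0],[0,0,-3],0.5],
    [[0,5,0],[0,0,0],0.5],
    [[0,5,0],[0,0,0],0.5],
    [[0,5,0],[0,0,0],0.5],
    [[0,5,0],[0,0,0],0.5],
    [[0,0,0],[0,0,0],0.5],
    [[0,0,0],[0,0,0],0.5]
  ]
}}

```text
t: 9.05
tcp_pos: [0.4307, -0.2128, 0.0171]
tool_rot: [0.64, 0.749, 0.112, -0.131]
force: [0.4, 1.4, 1.2]
finger_gap: 0.499
gripper_force: 0.0
```

```bash
cat >> h.py <<'E'
def gp(x,y,z,yaw,pitch=20):
    s=sense(); M=R.from_quat(s["tool_rot"]).as_matrix(); p=np.array(s["tcp_pos"])*1000
    b=np.radians(yaw); ty=np.array([np.cos(b),np.sin(b),0]); tz=np.array([0,0,-1.]); T=np.stack([np.cross(ty,tz),ty,tz],1)@R.from_rotvec([0,pitch,0],degrees=True).as_matrix()
    print("t",round(float(s["t"]),2),"tcp",np.round(p,1),"| turn",np.round(R.from_matrix(M.T@T).as_rotvec(degrees=True),2),"shift",np.round(M.T@(np.array([x,y,z])-p),1),"F",np.round(s["force"],1),"gap",round(float(s["finger_gap"]),3),"gf",round(float(s["gripper_force"]),1))
E
python3 -c "
from h import *
gp(430.4,-210.3,16.5,9.2);print(sense()['q'])"
```

```text
t 9.05 tcp [ 430.7 -212.8   17.1] | turn [ 0.06  0.11 -0.2 ] shift [2.2 0.1 1.5] F [0.4 1.4 1.2] gap 0.499 gf 0.0
[-0.81287578  0.80439909  1.78556067  0.25693664  0.85832311 -1.16815755]
```

{"method": "play_rows", "body": {
  "rows": [
    [[0,0,0],[0,0,0],0.8],
    [[0,0,0],[0,0,0],1],
    [[0,0,0],[0,0,0],1],
    [[0,0,0],[0,0,0],1],
    [[0,0,0],[0,0,0],1],
    [[0,0,0],[0,0,0],1]
  ],
  "grip_force": 70
}}

```text
t: 9.55
tcp_pos: [0.4303, -0.2107, 0.0179]
tool_rot: [0.639, 0.749, 0.113, -0.133]
force: [-0.8, 1.8, 4.1]
finger_gap: 0.261
gripper_force: 70.3
```

```bash
python3 -c "
from h import *
gp(430.4,-210.3,120,9.2);im,P=shot('wrist','w3')
hsv=cv2.cvtColor(im,cv2.COLOR_RGB2HSV); H,S,V=[hsv[...,i].astype(int) for i in range(3)]
near=(P[...,0]>.35)&(P[...,0]<.5)&(P[...,1]>-.3)&(P[...,1]<0)
from m import rect
rect(P,(H>100)&(H<128)&(S>110)&near&(P[...,2]>.045),'blue')
"
```

```text
t 9.55 tcp [ 430.3 -210.7   17.9] | turn [-0.02 -0.08 -0.07] shift [ 35.4   0.1 -95.7] F [-0.8  1.8  4.1] gap 0.261 gf 70.3
blue 3833 c [ 427.2 -167.3] size [101.2 156.5] ang 8.8 z [53.3 54.5 55.7]
```

{"method": "play_rows", "body": {
  "rows": [
    [[0,0,0],[3.4,0,-9.4],1],
    [[0,0,0],[8.5,0,-23.5],1],
    [[0,0,0],[10,0,-28],1],
    [[0,0,0],[3,0,-8],1],
    [[0,0,0],[0,0,0],1]
  ]
}}

```text
t: 10.02
tcp_pos: [0.4322, -0.2134, 0.0928]
tool_rot: [0.639, 0.75, 0.112, -0.129]
force: [1.3, 0.2, -1.1]
finger_gap: 0.265
gripper_force: 69.8
```

```bash
cat > blade.py <<'E'
from h import *
def blade(name):
    "hook shank line and blade end relative to the TCP, from the wrist camera"
    s=sense(); im,P=shot("wrist",name); p=np.array(s["tcp_pos"]); M=R.from_quat(s["tool_rot"]).as_matrix()@R.from_rotvec([0,-20,0],degrees=True).as_matrix()
    hsv=cv2.cvtColor(im,cv2.COLOR_RGB2HSV); H,S,V=[hsv[...,i].astype(int) for i in range(3)]
    Q=(P-p)@M*1000  # level tool axes: x ahead, y right, z down
    m=(H>100)&(H<128)&(S>110)&(Q[...,0]>40)&(Q[...,0]<185)&(abs(Q[...,1])<30)&(Q[...,2]<-15)&(Q[...,2]>-60)
    q=Q[m]
    for lo in range(50,180,15):
        c=q[(q[:,0]>=lo)&(q[:,0]<lo+15)]
        if len(c)>5: print(lo,len(c),np.round(np.median(c,0),1),"y range",np.round(np.percentile(c[:,1],[2,98]),1))
    print("tip x",np.percentile(q[:,0],99.5)); return im,P
E
python3 -c "
from blade import *
blade('w4'); gp(562,8,80,9.2)"
```

```text
50 957 [ 57.7  -0.4 -35. ] y range [-4.8  4.3]
65 900 [ 72.5  -0.4 -35.3] y range [-4.9  4.1]
80 791 [ 87.3  -0.4 -35.4] y range [-4.8  4.3]
95 684 [102.2  -0.  -35.4] y range [-4.8  4.5]
110 465 [115.9   0.  -35.4] y range [-4.7  4.3]
tip x 121.6261327712843
t 10.07 tcp [ 431.5 -212.8   91.6] | turn [ 0.15  0.2  -0.07] shift [181.7 163.7  78.1] F [-0.1 -0.9 -1.9] gap 0.261 gf 69.8
```

{"method": "play_rows", "body": {
  "rows": [
    [[0,0,0],[10,9,4],1],
    [[0,0,0],[18,16,8],1],
    [[0,0,0],[20,18,8.6],1],
    [[0,0,0],[20,18,8.6],1],
    [[0,0,0],[20,18,8.6],1],
    [[0,0,0],[20,18,8.6],1],
    [[0,0,0],[20,18,8.6],1],
    [[0,0,0],[20,18,8.6],1],
    [[0,0,0],[18,16,8],1],
    [[0,0,0],[11,10,5],1],
    [[0,0,0],[4,3,2],1],
    [[0,0,0],[0,0,0],1]
  ]
}}

```text
t: 11.07
tcp_pos: [0.5589, 0.0094, 0.0774]
tool_rot: [0.638, 0.75, 0.112, -0.133]
force: [0.5, 0.3, -1.4]
finger_gap: 0.268
gripper_force: 69.6
```

```bash
python3 -c "
from m import *
gp(546,106.7,80,9.2); im,P=shot('wrist','w5')
hsv=cv2.cvtColor(im,cv2.COLOR_RGB2HSV); H,S,V=[hsv[...,i].astype(int) for i in range(3)]
n=(H>22)&(H<33)&(S>140)&(P[...,1]>.2)&(P[...,1]<.4)&(P[...,0]>.4)&(P[...,0]<.65)
rect(P,n,'rim',(.052,.068)); rect(P,n,'grip',(.08,.11)); rect(P,n,'all',(.0,.11))
"
```

```text
t 11.07 tcp [558.9   9.4  77.4] | turn [-0.13 -0.05 -0.02] shift [93.   2.9 31.1] F [ 0.5  0.3 -1.4] gap 0.268 gf 69.6Traceback (most recent call last):
  File "<string>", line 6, in <module>
    rect(P,n,'rim',(.052,.068)); rect(P,n,'grip',(.08,.11)); rect(P,n,'all',(.0,.11))
    ~~~~^^^^^^^^^^^^^^^^^^^^^^^
  File "m.py", line 5, in rect
    r=cv2.minAreaRect((p[:,:2]*1000).astype(np.float32)); print(lab,len(p),"c",np.round(r[0],1),"size",np.round(r[1],1),"ang",round(r[2],1),"z",np.round(np.percentile(p[:,2],[5,50,95])*1000,1))
                                                                                                                                                         ~~~~~~~~~~~~~^^^^^^^^^^^^^^^^^^
    return _quantile_unchecked(
        a, q, axis, out, overwrite_input, method, keepdims, weights)
    return _ureduce(a,
                    func=_quantile_ureduce_func,
    ...<5 lines>...
                    overwrite_input=overwrite_input,
                    method=method)
    r = func(a, **kwargs)
    result = _quantile(arr,
                       quantiles=q,
    ...<2 lines>...
                       out=out,
                       weights=wgt)
    slices_having_nans = np.isnan(arr[-1, ...])
                                  ~~~^^^^^^^^^
IndexError: index -1 is out of bounds for axis 0 with size 0
```

View pics/w5.png

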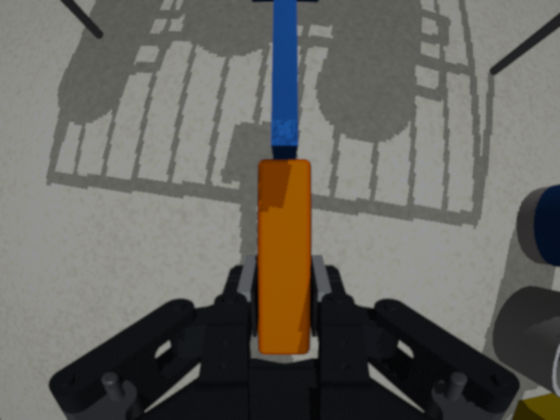

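The wrist view shows the hook held level and straight, with its handle at (285,160-350) and its shank at (285,0-150). The caddy is out of view ahead.

{"method": "play_rows", "body": {
  "rows": [
    [[0,0,0],[6,0.4,1.5],1],
    [[0,0,0],[13,0.5,4.2],1],
    [[0,0,0],[16,0.5,5.4],1],
    [[0,0,0],[16,0.5,5.4],1],
    [[0,0,0],[16,0.5,5.4],1],
    [[0,0,0],[13,0.5,4.4],1],
    [[0,0,0],[9,0,3],1],
    [[0,0,0],[4,0,1.5],1],
    [[0,0,0],[0,0,0],1]
  ]
}}

```text
t: 11.87
tcp_pos: [0.5465, 0.1061, 0.0818]
tool_rot: [0.639, 0.75, 0.113, -0.132]
force: [0.2, -0.6, -0.3]
finger_gap: 0.264
gripper_force: 69.6
```

```bash
python3 -c "
from m import *
gp(546,106.7,80,9.2); im,P=shot('scene','s1'); cv2.imwrite('pics/s1c.png',cv2.resize(im[60:260,280:520,::-1],None,fx=3,fy=3))
hsv=cv2.cvtColor(im,cv2.COLOR_RGB2HSV); H,S,V=[hsv[...,i].astype(int) for i in range(3)]
n=(H>100)&(H<128)&(S>110)&(P[...,1]>.1)&(P[...,1]<.32)&(P[...,0]>.4)&(P[...,0]<.62)&(P[...,2]>.04)
b=P[n]; print(len(b), b[np.argsort(-b[:,1])[:400:40]].round(3))
print('z min/max far end', b[b[:,1]>b[:,1].max()-.012].min(0), b[b[:,1]>b[:,1].max()-.012].max(0))
"
```

```text
t 11.87 tcp [546.5 106.1  81.8] | turn [-0.   -0.01 -0.05] shift [-0.  -0.4  1.9] F [ 0.2 -0.6 -0.3] gap 0.264 gf 69.6
284 [[0.539 0.271 0.096]
 [0.54  0.265 0.096]
 [0.526 0.262 0.088]
 [0.529 0.244 0.118]
 [0.534 0.212 0.113]
 [0.533 0.19  0.118]
 [0.542 0.169 0.109]
 [0.538 0.161 0.105]]
z min/max far end [0.50290609 0.2600303  0.07598066] [0.54186908 0.27149076 0.11972809]
```

View pics/s1c.png

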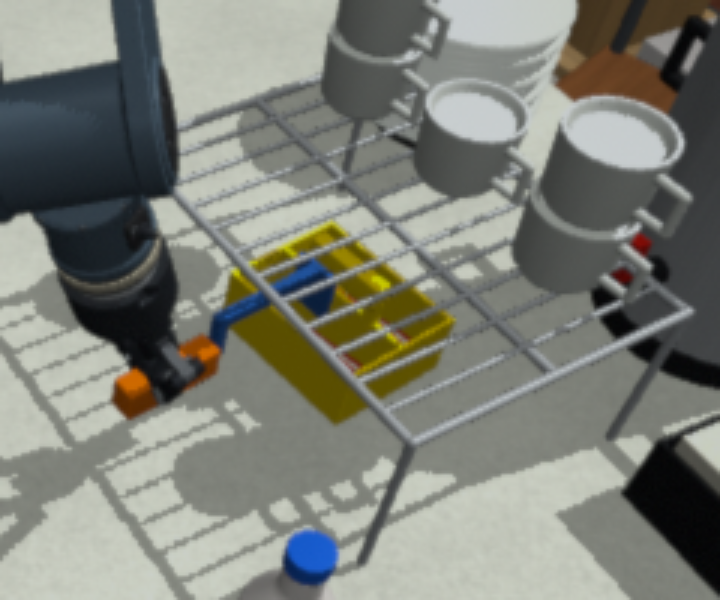

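The scene crop shows the blade at about (318,285), inside the caddy's near compartment and beyond its near wall, with the shank below the rack wires. Next I lower it.

{"method": "play_rows", "body": {
  "rows": [
    [[0,0,0],[-2,0,5.6],1],
    [[0,0,0],[-3.4,0,9.4],1],
    [[0,0,0],[-3.4,0,9.4],1],
    [[0,0,0],[-2.4,0,6.6],1],
    [[0,0,0],[-0.8,0,2],1],
    [[0,0,0],[0,0,0],1]
  ]
}}

```text
t: 12.42
tcp_pos: [0.5463, 0.1051, 0.0452]
tool_rot: [0.639, 0.749, 0.112, -0.133]
force: [-0.1, 0.3, -1.2]
finger_gap: 0.266
gripper_force: 69.6
```

```bash
python3 -c "
from h import *
gp(546,106.7,47,9.2)
d=R.from_quat(sense()['tool_rot']).as_matrix().T@np.array([.16,-.987,0]); print('unit drag dir in tool',d)"
```

```text
t 12.42 tcp [546.3 105.1  45.2] | turn [-0.09 -0.05 -0.19] shift [ 2.1 -0.  -1.1] F [-0.1  0.3 -1.2] gap 0.266 gf 69.6
unit drag dir in tool [-0.9392763   0.00266367 -0.34281474]
```

{"method": "play_rows", "body": {
  "rows": [
    [[0,0,0],[-2.82,0,-1.03],1],
    [[0,0,0],[-2.82,0,-1.03],1],
    [[0,0,0],[-2.82,0,-1.03],1],
    [[0,0,0],[-2.82,0,-1.03],1],
    [[0,0,0],[-2.82,0,-1.03],1],
    [[0,0,0],[-2.82,0,-1.03],1],
    [[0,0,0],[-3.76,0,-1.37],1],
    [[0,0,0],[-3.76,0,-1.37],1],
    [[0,0,0],[-4.7,0,-1.71],1],
    [[0,0,0],[-4.7,0,-1.71],1],
    [[0,0,0],[-5.64,0,-2.06],1],
    [[0,0,0],[-5.64,0,-2.06],1]
  ]
}}

```text
t: 13.42
tcp_pos: [0.5547, 0.0573, 0.0467]
tool_rot: [0.639, 0.749, 0.113, -0.132]
force: [0.1, 1.2, -1.3]
finger_gap: 0.265
gripper_force: 69.5
```

```bash
python3 -c "
from h import *
gp(587,-147,45,9.2)"
```

```text
t 13.42 tcp [554.7  57.3  46.7] | turn [ 0.03 -0.01 -0.11] shift [-194.9   -0.3  -69.2] F [ 0.1  1.2 -1.3] gap 0.265 gf 69.5
```

{"method": "play_rows", "body": {
  "rows": [
    [[0,0,0],[-6,0,-2.15],1],
    [[0,0,0],[-6,0,-2.15],1],
    [[0,0,0],[-6,0,-2.15],1],
    [[0,0,0],[-6,0,-2.15],1],
    [[0,0,0],[-6,0,-2.15],1],
    [[0,0,0],[-6,0,-2.15],1],
    [[0,0,0],[-6,0,-2.15],1],
    [[0,0,0],[-6,0,-2.15],1],
    [[0,0,0],[-6,0,-2.15],1],
    [[0,0,0],[-6,0,-2.15],1],
    [[0,0,0],[-6,0,-2.15],1],
    [[0,0,0],[-6,0,-2.15],1]
  ]
}}

```text
t: 14.42
tcp_pos: [0.5667, -0.0182, 0.0463]
tool_rot: [0.639, 0.749, 0.113, -0.132]
force: [-0.2, 3.0, -0.4]
finger_gap: 0.262
gripper_force: 69.6
```

```bash
cat > cad.py <<'E'
from m import *
im,P=shot('scene','sx')
hsv=cv2.cvtColor(im,cv2.COLOR_RGB2HSV); H,S,V=[hsv[...,i].astype(int) for i in range(3)]
n=(H>22)&(H<33)&(S>140)&(P[...,1]>-.05)&(P[...,1]<.4)&(P[...,0]>.4)&(P[...,0]<.75)
rect(P,n,'rim',(.054,.066)); rect(P,n,'grip',(.09,.11))
E
python3 -c "
from cad import *
gp(587,-147,45,9.2)"
```

```text
rim 596 c [531.  191.4] size [150.7 120.1] ang 8.7 z [54.7 59.  62.3]
grip 230 c [531.2 192.3] size [80. 19.] ang 8.8 z [ 91.5  99.  101.6]
t 14.47 tcp [567.4 -19.7  46.2] | turn [ 0.1   0.09 -0.11] shift [-121.5   -0.7  -42.7] F [-0.4  0.6 -0.6] gap 0.263 gf 69.6
```

{"method": "play_rows", "body": {
  "rows": [
    [[0,0,0],[-6,0,-2.1],1],
    [[0,0,0],[-6,0,-2.1],1],
    [[0,0,0],[-6,0,-2.1],1],
    [[0,0,0],[-6,0,-2.1],1],
    [[0,0,0],[-6,0,-2.1],1],
    [[0,0,0],[-6,0,-2.1],1],
    [[0,0,0],[-6,0,-2.1],1],
    [[0,0,0],[-6,0,-2.1],1],
    [[0,0,0],[-6,0,-2.1],1],
    [[0,0,0],[-6,0,-2.1],1],
    [[0,0,0],[-6,0,-2.1],1],
    [[0,0,0],[-6,0,-2.1],1]
  ]
}}

```text
t: 15.47
tcp_pos: [0.5787, -0.0934, 0.0454]
tool_rot: [0.639, 0.749, 0.113, -0.132]
force: [-0.6, 2.3, 0.3]
finger_gap: 0.268
gripper_force: 69.5
```

{"method": "play_rows", "body": {
  "rows": [
    [[0,0,0],[-6,0,-2.1],1],
    [[0,0,0],[-6,0,-2.1],1],
    [[0,0,0],[-6,0,-2.1],1],
    [[0,0,0],[-6,0,-2.1],1],
    [[0,0,0],[-6,0,-2.1],1],
    [[0,0,0],[-6,0,-2.1],1],
    [[0,0,0],[-6,0,-2.1],1],
    [[0,0,0],[-4,0,-1.4],1],
    [[0,0,0],[-2,0,-0.7],1],
    [[0,0,0],[0,0,0],1],
    [[0,0,0],[2,0,0.7],1],
    [[0,0,0],[4,0,1.4],1]
  ]
}}

```text
t: 16.47
tcp_pos: [0.5865, -0.1382, 0.0446]
tool_rot: [0.639, 0.749, 0.112, -0.131]
force: [-0.8, 0.6, -1.0]
finger_gap: 0.266
gripper_force: 69.7
```

```bash
python3 -c "
from cad import *
gp(587,-147,45,9.2)"
```

```text
rim 670 c [551.7  66. ] size [151.3 121. ] ang 8.7 z [54.6 59.1 62.3]
grip 249 c [551.4  66. ] size [80.  17.5] ang 9.7 z [ 91.5  99.3 101.5]
t 16.52 tcp [ 585.7 -136.5   44.7] | turn [ 0.04  0.05 -0.08] shift [-9.9 -0.4 -3.9] F [-0.8  0.9 -1.1] gap 0.264 gf 69.7
```

{"method": "play_rows", "body": {
  "rows": [
    [[0,0,0],[3.4,0,-9.4],1],
    [[0,0,0],[6.8,0,-18.8],1],
    [[0,0,0],[8.2,0,-22.5],1],
    [[0,0,0],[3.4,0,-9.4],1],
    [[0,0,0],[0,0,0],1]
  ]
}}

```text
t: 16.93
tcp_pos: [0.5877, -0.138, 0.1118]
tool_rot: [0.639, 0.75, 0.113, -0.129]
force: [-0.1, -0.1, -0.9]
finger_gap: 0.263
gripper_force: 69.7
```

```bash
python3 -c "
from cad import *
gp(432,-205,60,9.2)"
```

```text
rim 611 c [551.3  67.1] size [150.  122.1] ang 8.4 z [54.7 59.1 62.2]
grip 248 c [551.7  66.2] size [79.3 17.6] ang 8.7 z [ 91.6  98.9 101.4]
t 16.98 tcp [ 586.7 -137.6  110.2] | turn [ 0.19  0.18 -0.03] shift [ -56.4 -163.6   32.5] F [ 0.5  0.9 -2.1] gap 0.264 gf 69.7
```

{"method": "play_rows", "body": {
  "rows": [
    [[0,0,0],[-12,-6,-3],1],
    [[0,0,0],[-12,-12,-2],1],
    [[0,0,0],[-12,-20,0],1],
    [[0,0,0],[-6,-25,5],1],
    [[0,0,0],[-4,-25,7],1],
    [[0,0,0],[-4,-25,8],1],
    [[0,0,0],[-4,-25,9],1],
    [[0,0,0],[-2,-17,8],1],
    [[0,0,0],[0,-6,1],1],
    [[0,0,0],[0,0,0],1]
  ]
}}

```text
t: 17.82
tcp_pos: [0.4312, -0.2031, 0.0574]
tool_rot: [0.64, 0.748, 0.113, -0.134]
force: [0.2, -0.2, -1.3]
finger_gap: 0.263
gripper_force: 69.6
```

```bash
python3 -c "
from blade import *
blade('w6'); gp(432,-205,21,9.2)"
```

```text
50 1064 [ 56.9   1.7 -36.6] y range [-2.7  6.4]
65 889 [ 72.3   1.7 -36.8] y range [-2.8  6.2]
80 780 [ 87.2   1.7 -36.7] y range [-2.7  6.4]
95 677 [102.1   2.1 -36.7] y range [-2.7  6.6]
110 404 [115.1   1.9 -36.6] y range [-2.6  6.3]
tip x 120.14553750506293
t 17.87 tcp [ 433.  -203.7   57.9] | turn [ 0.04 -0.06 -0.22] shift [-13.7  -1.2  34.3] F [ 0.7 -0.2 -1.1] gap 0.265 gf 69.6
```

{"method": "play_rows", "body": {
  "rows": [
    [[0,0,0],[-4,0,11],1],
    [[0,0,0],[-5,0,14],1],
    [[0,0,0],[-2.6,0,7],1],
    [[0,0,0],[-0.7,0,2],1],
    [[0,0,0],[-0.4,0,1],1],
    [[0,0,0],[-0.4,0,1],1],
    [[0,0,0],[0,0,0],1]
  ]
}}

```text
t: 18.45
tcp_pos: [0.4337, -0.2033, 0.0203]
tool_rot: [0.639, 0.75, 0.113, -0.132]
force: [-1.2, -0.6, -0.3]
finger_gap: 0.266
gripper_force: 69.7
```

```bash
python3 -c "
from h import *
gp(432,-205,18,9.2)"
```

```text
t 18.45 tcp [ 433.7 -203.3   20.3] | turn [ 0.05  0.03 -0.07] shift [-2.1 -2.   1.7] F [-1.2 -0.6 -0.3] gap 0.266 gf 69.7
```

{"method": "play_rows", "body": {
  "rows": [
    [[0,0,0],[-0.4,0,1],1],
    [[0,0,0],[-0.3,0,0.8],1],
    [[0,0,0],[-0.2,0,0.5],1],
    [[0,0,0],[0,0,0],1],
    [[0,0,0],[0,0,0],0.8],
    [[0,0,0],[0,0,0],0.6],
    [[0,0,0],[0,0,0],0.5],
    [[0,0,0],[0,0,0],0.5]
  ]
}}

```text
t: 19.12
tcp_pos: [0.4333, -0.2032, 0.0178]
tool_rot: [0.639, 0.749, 0.113, -0.132]
force: [-0.3, -0.2, -0.1]
finger_gap: 0.502
gripper_force: 0.0
```

```bash
python3 -c "
from h import *
gp(432,-205,18,9.2)"
```

```text
t 19.12 tcp [ 433.3 -203.2   17.8] | turn [ 0.04 -0.01 -0.11] shift [-1.4 -1.5 -0.7] F [-0.3 -0.2 -0.1] gap 0.502 gf 0.0
```

{"method": "play_rows", "body": {
  "rows": [
    [[0,0,0],[4,0,-11],0.5],
    [[0,0,0],[11,0,-30],0.5],
    [[0,0,0],[13,0,-36],0.5],
    [[0,0,0],[13,0,-36],0.5],
    [[0,0,0],[13,0,-36],0.4],
    [[0,-6.7,0],[0,0,0],0.3],
    [[0,-6.7,0],[0,0,0],0.2],
    [[0,-6.6,0],[0,0,0],0.2],
    [[0,0,-6.8],[0,0,0],0.1],
    [[0,0,-6.8],[0,0,0],0.1],
    [[0,0,-6.8],[0,0,0],0.1],
    [[0,0,-6.8],[0,0,0],0.1]
  ]
}}

```text
t: 20.12
tcp_pos: [0.4331, -0.2029, 0.1772]
tool_rot: [0.449, 0.894, -0.0, 0.0]
force: [0.4, -0.1, 0.4]
finger_gap: 0.901
gripper_force: 0.0
```

{"method": "play_rows", "body": {
  "rows": [
    [[0,0,-6.8],[0,0,0],0.1],
    [[0,0,-6.8],[0,0,0],0.1],
    [[0,0,-6.8],[0,0,0],0.1],
    [[0,0,-6.8],[0,0,0],0.1],
    [[0,0,-6.8],[0,0,0],0.1],
    [[0,0,-6.8],[0,0,0],0.1],
    [[0,0,-6.8],[0,0,0],0.1],
    [[0,0,-6.8],[0,0,0],0.1],
    [[0,0,-6.8],[0,0,0],0.1],
    [[0,0,0],[0,0,0],0.1]
  ]
}}

```text
t: 20.95
tcp_pos: [0.433, -0.2032, 0.1769]
tool_rot: [-0.066, 0.998, -0.0, -0.0]
force: [0.4, -0.9, -0.5]
finger_gap: 0.9
gripper_force: 0.0
```

```bash
python3 -c "
from cad import *
go(551.6,66.3,200,98.8)
T,P=shot('top','t2'); cv2.imwrite('pics/t2c.png',cv2.resize(T[60:330,60:480,::-1],None,fx=1.9,fy=1.9))"
```

```text
rim 691 c [551.4  66.1] size [150.7 121.4] ang 9.0 z [54.7 59.  62. ]
grip 245 c [551.8  66.5] size [80.1 16.9] ang 9.1 z [ 92.   99.3 101.7]
t 21.0 tcp [ 433.1 -203.3  176.9] yaw 97.34 | turn [-0.01  0.01 -1.46] shift before-turn axes [-152.   252.2  -23.2] after-turn axes [-158.3  248.3  -23.1] F [-0.3 -0.4 -0.1] gap 0.897
```

View pics/t2c.png

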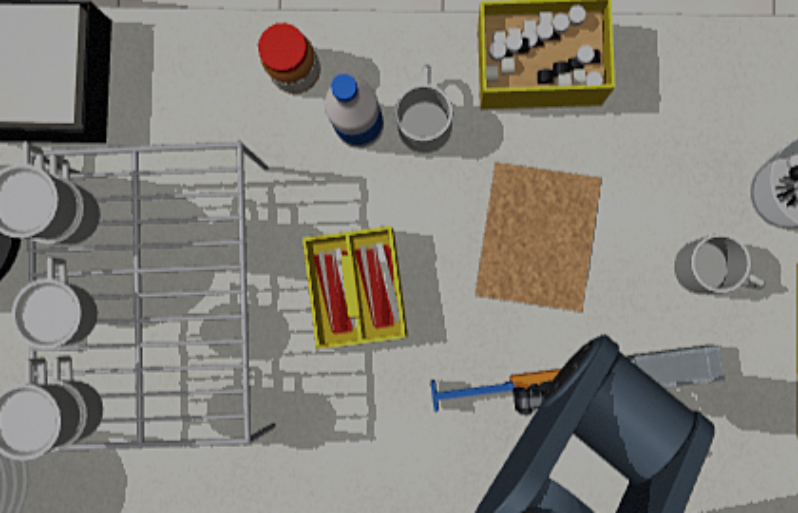

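The top crop shows the caddy, now clear of the rack, at (355,287). The hook lies flat at (435-560, 390), off the mat (475-600, 163-310), and the bystanders have not moved.

{"method": "play_rows", "body": {
  "rows": [
    [[0,0,-1.6],[0,0,-6],0],
    [[0,0,0],[-12,19,-6],0],
    [[0,0,0],[-20,31,-6],0],
    [[0,0,0],[-20,31,-5],0],
    [[0,0,0],[-20,31,0],0],
    [[0,0,0],[-20,31,0],0],
    [[0,0,0],[-20,31,0],0],
    [[0,0,0],[-20,31,0],0],
    [[0,0,0],[-20,31,0],0],
    [[0,0,0],[-18,28,0],0],
    [[0,0,0],[-8,14,0],0],
    [[0,0,0],[0,0,0],0]
  ]
}}

```text
t: 22.05
tcp_pos: [0.5662, 0.1026, 0.1995]
tool_rot: [-0.08, 0.997, 0.0, 0.001]
force: [-0.1, 0.1, -0.2]
finger_gap: 0.999
gripper_force: 0.0
```

```bash
python3 -c "
from m import *
im,P=shot('wrist','w7'); go(551.6,66.3,79,99)
hsv=cv2.cvtColor(im,cv2.COLOR_RGB2HSV); H,S,V=[hsv[...,i].astype(int) for i in range(3)]
n=(H>22)&(H<33)&(S>140)&(P[...,1]>-.05)&(P[...,1]<.2)&(P[...,0]>.4)&(P[...,0]<.7)
rect(P,n,'rim',(.054,.066)); rect(P,n,'grip',(.09,.11))"
```

```text
t 22.1 tcp [565.2 100.7 199.2] yaw 99.17 | turn [-0.01 -0.    0.17] shift before-turn axes [ 19.  -31.8 120.2] after-turn axes [ 18.9 -31.8 120.2] F [-1.3 -0.4  0.2] gap 0.998
rim 3773 c [549.4  62.5] size [149.4 119.8] ang 8.9 z [55.5 59.  60.4]
grip 2159 c [549.  63.] size [78.8 16. ] ang 8.7 z [ 96.3  99.  100.2]
```

{"method": "play_rows", "body": {
  "rows": [
    [[0,0,0],[10,-16,10],0.2],
    [[0,0,0],[10,-16,20],0.3],
    [[0,0,0],[0.5,-1.2,35],0.4],
    [[0,0,0],[0,0,30],0.4],
    [[0,0,0],[0,0,15],0.4],
    [[0,0,0],[0,0,6],0.4],
    [[0,0,0],[0,0,0],0.4],
    [[0,0,0],[0,0,0],0.4]
  ]
}}

```text
t: 22.77
tcp_pos: [0.5504, 0.0623, 0.0838]
tool_rot: [-0.078, 0.997, -0.0, 0.0]
force: [-0.5, -0.4, 0.7]
finger_gap: 0.601
gripper_force: 0.0
```

```bash
python3 -c "
from m import *
im,P=shot('wrist','w8'); go(550.4,64.6,79,98.9)
hsv=cv2.cvtColor(im,cv2.COLOR_RGB2HSV); H,S,V=[hsv[...,i].astype(int) for i in range(3)]
n=(H>22)&(H<33)&(S>140)&(P[...,1]>-.05)&(P[...,1]<.2)&(P[...,0]>.4)&(P[...,0]<.7)
rect(P,n,'grip',(.09,.11))"
```

```text
t 22.82 tcp [551.   62.5  84.4] yaw 99.03 | turn [-0.03  0.11  0.13] shift before-turn axes [0.3 2.2 5.4] after-turn axes [0.3 2.2 5.4] F [-0.5  0.1 -0.2] gap 0.604
grip 5765 c [549.9  64.7] size [66.1 63. ] ang 51.0 z [ 97.3  99.8 100.9]
```

{"method": "play_rows", "body": {
  "rows": [
    [[0,0,0],[0,2,3],0.5],
    [[0,0,0],[0,0,2],0.6],
    [[0,0,0],[0,0,0],0.7],
    [[0,0,0],[0,0,0],0.8],
    [[0,0,0],[0,0,0],1],
    [[0,0,0],[0,0,0],1],
    [[0,0,0],[0,0,0],1],
    [[0,0,0],[0,0,0],1]
  ],
  "grip_force": 60
}}

```text
t: 23.48
tcp_pos: [0.5502, 0.0651, 0.0787]
tool_rot: [-0.079, 0.997, -0.0, 0.0]
force: [-0.1, -0.2, 5.1]
finger_gap: 0.175
gripper_force: 59.1
```

{"method": "play_rows", "body": {
  "rows": [
    [[0,0,0],[0,0,-2],1],
    [[0,0,0],[0,0,-6],1],
    [[0,0,0],[0,0,-12],1],
    [[0,0,0],[0,0,-15],1],
    [[0,0,0],[0,0,-10],1],
    [[0,0,0],[0,0,-4],1],
    [[0,0,0],[0,0,0],1],
    [[0,0,0],[0,0,0],1]
  ]
}}

```text
t: 24.15
tcp_pos: [0.5496, 0.0651, 0.1271]
tool_rot: [-0.079, 0.997, 0.0, -0.0]
force: [0.6, -0.4, -2.8]
finger_gap: 0.178
gripper_force: 58.6
```

```bash
python3 -c "
from m import *
go(630.6,-183.4,130,82.3)
im,P=shot('scene','s3')
hsv=cv2.cvtColor(im,cv2.COLOR_RGB2HSV); H,S,V=[hsv[...,i].astype(int) for i in range(3)]
n=(H>22)&(H<33)&(S>140)&(P[...,1]>-.05)&(P[...,1]<.2)&(P[...,0]>.4)&(P[...,0]<.7)
p=rect(P,n,'rim',(.095,.12))
p=p[(p[:,2]>.1)&(p[:,2]<.113)]; A=np.c_[p[:,:2]-p[:,:2].mean(0),np.ones(len(p))]; print('plane',np.linalg.lstsq(A,p[:,2],rcond=None)[0])
T,P=shot('top','t3'); hsv=cv2.cvtColor(T,cv2.COLOR_RGB2HSV); H,S,V=[hsv[...,i].astype(int) for i in range(3)]
n=(H>5)&(H<22)&(S>80)&(P[...,2]<.01)&(P[...,1]<-.05)&(P[...,1]>-.3)&(P[...,0]>.5)&(P[...,0]<.76); rect(P,n,'mat')"
```

```text
t 24.15 tcp [549.6  65.1 127.1] yaw 99.09 | turn [ 0.   -0.02 16.79] shift before-turn axes [ -40.7 -258.2   -2.9] after-turn axes [-113.5 -235.4   -2.9] F [ 0.6 -0.4 -2.8] gap 0.178
rim 925 c [550.9  66.3] size [150.7 121.4] ang 9.0 z [ 96.1 105.3 110. ]
plane [ 0.0025063  -0.00135788  0.10607168]
mat 3998 c [ 630.4 -183.2] size [149.7 188.7] ang 82.4 z [-0.4  3.2  6.5]
```

{"method": "play_rows", "body": {
  "rows": [
    [[0,0,5.6],[0,0,0],1],
    [[0,0,5.6],[0,0,0],1],
    [[0,0,5.6],[0,0,0],1],
    [[0,0,0],[-7,-14,0],1],
    [[0,0,0],[-10,-20,0],1],
    [[0,0,0],[-13,-27,0],1],
    [[0,0,0],[-15,-31,0],1],
    [[0,0,0],[-15,-31,0],1],
    [[0,0,0],[-15,-31,0],1],
    [[0,0,0],[-15,-31,0],1],
    [[0,0,0],[-13,-27,0],1],
    [[0,0,0],[-8,-17,0],1]
  ]
}}

```text
t: 25.25
tcp_pos: [0.6299, -0.1805, 0.1262]
tool_rot: [0.068, 0.998, -0.001, 0.0]
force: [0.3, -0.1, -1.8]
finger_gap: 0.178
gripper_force: 58.8
```

{"method": "play_rows", "body": {
  "rows": [
    [[0,0,0],[-2.5,-6.4,10],1],
    [[0,0,0],[0,0,10],1],
    [[0,0,0],[0,0,0],1],
    [[0,0,0],[0,0,0],1],
    [[0,0,0],[0,0,0],1],
    [[0,0,0],[0,0,0],1]
  ]
}}

```text
t: 25.75
tcp_pos: [0.6307, -0.1818, 0.1073]
tool_rot: [0.066, 0.998, 0.0, -0.0]
force: [-0.4, -0.3, -2.9]
finger_gap: 0.177
gripper_force: 58.8
```

```bash
cat > pl.py <<'E'
from m import *
go(630.6,-183.4,82,82.35)
for c in ("scene","top"):
    im,P=shot(c,c+"pl"); hsv=cv2.cvtColor(im,cv2.COLOR_RGB2HSV); H,S,V=[hsv[...,i].astype(int) for i in range(3)]
    n=(H>22)&(H<33)&(S>140)&(P[...,1]<-.08)&(P[...,1]>-.29)&(P[...,0]>.52)&(P[...,0]<.74)&(P[...,2]>.02)
    z=np.nanpercentile(P[n][:,2],90); rect(P,n,c+" rim",(.055,.1))
    n=(H>5)&(H<22)&(S>80)&(P[...,2]<.01)&(P[...,1]<-.05)&(P[...,1]>-.3)&(P[...,0]>.5)&(P[...,0]<.76); rect(P,n,c+" mat")
E
python3 pl.py
```

```text
t 25.75 tcp [ 630.7 -181.8  107.3] yaw 82.39 | turn [ 0.02 -0.02  0.04] shift before-turn axes [-0.2 -1.6 25.3] after-turn axes [-0.2 -1.5 25.3] F [-0.4 -0.3 -2.9] gap 0.177
scene rim 1052 c [ 633.4 -180.9] size [120. 148.] ang 82.3 z [57.9 82.9 90.1]
scene mat 1419 c [ 630.3 -183. ] size [149.  188.8] ang 82.4 z [0.8 3.1 5.4]
top rim 144 c [ 650.4 -184.5] size [145.6  84.2] ang 66.6 z [59.4 87.4 91.8]
top mat 258 c [ 655.5 -186.1] size [149.1 136.8] ang 82.7 z [-0.6  3.2  6.5]
```

{"method": "play_rows", "body": {
  "rows": [
    [[0,0,0],[1.2,-1.2,5],1],
    [[0,0,0],[1.3,-1.2,8],1],
    [[0,0,0],[0,0,6],1],
    [[0,0,0],[0,0,2],1],
    [[0,0,0],[0,0,1],1],
    [[0,0,0],[0,0,1],1],
    [[0,0,0],[0,0,0.5],1],
    [[0,0,0],[0,0,0],1],
    [[0,0,0],[0,0,0],1]
  ]
}}

```text
t: 26.6
tcp_pos: [0.6282, -0.1855, 0.084]
tool_rot: [0.067, 0.998, -0.0, 0.0]
force: [0.8, 0.2, -3.0]
finger_gap: 0.18
gripper_force: 58.8
```

```bash
python3 pl.py
```

```text
t 26.6 tcp [ 628.2 -185.5   84. ] yaw 82.29 | turn [-0.01  0.03 -0.06] shift before-turn axes [-2.1  2.5  2. ] after-turn axes [-2.1  2.4  2. ] F [ 0.8  0.2 -3. ] gap 0.18
scene rim 636 c [ 644.7 -186.5] size [119.9 119. ] ang 82.2 z [57.3 64.9 86.3]
scene mat 1270 c [ 629.8 -183. ] size [149.  189.3] ang 82.3 z [0.9 3.1 5.5]
top rim 93 c [ 650.3 -187.7] size [136.6  88.9] ang 71.6 z [58.4 64.8 67.7]
top mat 350 c [ 647.4 -185.1] size [148.8 153.6] ang 82.4 z [-0.4  2.9  6.7]
```

{"method": "play_rows", "body": {
  "rows": [
    [[0,0,0],[0,1.4,0],1],
    [[0,0,0],[0,0,0.7],1],
    [[0,0,0],[0,0,0.7],1],
    [[0,0,0],[0,0,0.6],1],
    [[0,0,0],[0,0,0.4],1],
    [[0,0,0],[0,0,0],1],
    [[0,0,0],[0,0,0],1]
  ]
}}

```text
t: 27.28
tcp_pos: [0.6281, -0.1841, 0.0817]
tool_rot: [0.067, 0.998, -0.0, 0.0]
force: [-0.9, 0.0, 2.3]
finger_gap: 0.181
gripper_force: 59.4
```

{"method": "play_rows", "body": {
  "rows": [
    [[0,0,0],[0,0,0],0.75],
    [[0,0,0],[0,0,0],0.65],
    [[0,0,0],[0,0,0],0.5],
    [[0,0,0],[0,0,0],0.4],
    [[0,0,0],[0,0,0],0.4],
    [[0,0,0],[0,0,-10],0.4],
    [[0,0,0],[0,0,-30],0.4],
    [[0,0,0],[0,0,-40],0.4],
    [[0,0,0],[0,0,-40],0.4],
    [[0,0,0],[30,0,-25],0.4],
    [[0,0,0],[40,0,0],0.4],
    [[0,0,0],[40,0,0],0.4]
  ]
}}

```text
t: 28.28
tcp_pos: [0.5199, -0.17, 0.2295]
tool_rot: [0.067, 0.998, -0.002, 0.003]
force: [-1.5, -0.2, -1.1]
finger_gap: 0.602
gripper_force: 0.0
```

{"method": "play_rows", "body": {
  "rows": [
    [[0,0,0],[20,30,0],0.4],
    [[0,0,0],[20,36,0],0.4],
    [[0,0,0],[0,40,0],0.4],
    [[0,0,0],[0,40,0],0.4],
    [[0,0,0],[0,40,0],0.4],
    [[0,0,0],[0,40,0],0.4],
    [[0,0,0],[0,30,0],0.4],
    [[0,0,0],[0,0,0],0.4],
    [[0,0,0],[0,0,0],0.4]
  ]
}}

```text
t: 29.03
tcp_pos: [0.5139, 0.0913, 0.227]
tool_rot: [0.065, 0.998, -0.0, 0.001]
force: [0.6, -0.5, 0.0]
finger_gap: 0.602
gripper_force: 0.0
```

```bash
python3 -c "
exec(open('pl.py').read())
cv2.imwrite('pics/fin.png',im[:,:,::-1])
n=(H>22)&(H<33)&(S>140)&(P[...,1]<-.08)&(P[...,1]>-.29)&(P[...,0]>.52)&(P[...,0]<.74); rect(P,n,'top rim2',(.058,.072)); rect(P,n,'top grip',(.09,.11))"
```

```text
t 29.03 tcp [513.9  91.3 227. ] yaw 82.51 | turn [-0.01  0.07  0.16] shift before-turn axes [-151.3 -257.1  145.3] after-turn axes [-152.2 -256.7  145. ] F [ 0.6 -0.5  0. ] gap 0.602
scene rim 843 c [ 628.4 -183. ] size [120.  152.6] ang 82.3 z [56.3 62.5 82.3]
scene mat 1298 c [ 628.7 -182.8] size [148.8 191. ] ang 82.4 z [0.9 3.1 5.8]
top rim 551 c [ 628.7 -183.4] size [120.4 150.5] ang 82.3 z [58.  62.9 89.5]
top mat 1007 c [ 630.2 -183.2] size [149.6 188.3] ang 82.3 z [-0.1  3.1  6.9]
top rim2 483 c [ 628.7 -183.3] size [119.8 150.5] ang 82.1 z [59.5 62.9 66.4]
top grip 225 c [ 628.5 -182.9] size [15.5 79.7] ang 82.2 z [ 95.9 102.8 105.8]
```

View pics/fin.png

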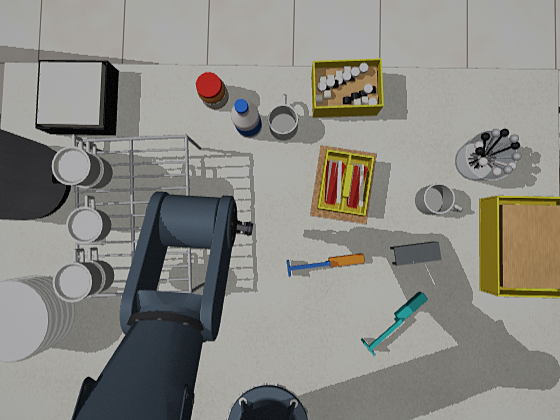

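The final top view shows the caddy square on the mat at (343,183), within 2 mm and 0.2° of centre. The hook lies free at (290-365, 262), and the mugs and milk are where they started.

```bash
python3 -c "
from station import *
print(sign_off())"
```

```text
the job is handed in; nothing more can be done
None
```

The job is done and handed in at about 29 s: the caddy stands square on the cork mat, within 2 mm of its middle, the hook lies flat on the open table off the mat, and the mugs and milk bottle are where they stood.

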